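Photograph the test tubes with a two-stage release

TASK

Take the photograph of the tested samples: push the tube carriage fully home into the photo box, then half-press the oblong key of the release unit to its first click and keep it there for a good second so the camera focuses, then press the key fully down and let go. The key may not go past the first click before that. Leave the round timer's button unpressed and knock nothing over.

Things in the scene. Friction and masses are not known exactly. Their poses are not given: they have to be found in the camera images.
- photobox: Photo box, fixed: white and grey, 180 mm wide (x), 200 mm deep (y), 152 mm high, a black camera on its roof up to 209 mm. Its origin is on the table below the middle of its mouth (90 mm wide), which faces its +y; the box lies on its -y side, the carriage's runway reaches 190 mm out on its +y side.
- carriage (a joint): How far the tube carriage stands out of the photo box, m: 0 = fully home against its stop, 0.09 = fully out; starts 0.05 to 0.09 out. It slides level along the box's +y (outward), with about 3 N of friction, and stays where left. It is an aluminium sled with three capped test tubes, tops 127 mm above the table, on a fixed runway 105 mm wide.
- push_face (a point): Middle of the outer face of the carriage's upright aluminium push plate, 70 mm above the table. The plate is 64 mm wide (x), 8 mm thick (y), from 21 to 105 mm above the table. Its +y points level out of the box towards whoever pushes; push it along -y. The face is 93 mm in front of the box's mouth when home.
- key_top (a point): Centre of the top of the release unit's key: white, oblong, 54 mm (x) by 34 mm (y), on a grey rectangular housing 100 by 72 mm, 30 mm high, fixed to the table. The top is 46 mm above the table at rest, 41 mm at the first click, 36 mm fully down; after firing and letting go it rises back to 41 mm. Press straight down.
- key_first (a joint): First stage of the key, m: 0 = up, 0.005 = at the first click. A light spring: 1 N starts it, 3 N brings it to the click; it springs back on release. From the click on, the key feels hard until about 8 N.
- key_second (a joint): Second stage of the key, m, on top of the first: 0 = not fired, 0.005 = fully down. It yields only above about 8 N (give it 10 to 15 N), and it does not come back: it stays where it was pushed, so a press that goes past the first click too early cannot be undone.
- timer_top (a point): Centre of the top of the timer's round button, 40 mm above the table: a white button 28 mm across on a grey round puck 80 mm across and 26 mm high, fixed to the table. It is not the release unit; the two may stand in each other's place.
- timer_button (a joint): Travel of the timer's button, m: 0 = up, 0.006 = pressed. To be left alone.
- reagent: White reagent bottle, 48 mm across, 110 mm high, loose; origin at the centre of its underside, z up.
- jar: Amber jar, 60 mm across, 75 mm high, loose; origin at the centre of its underside, z up.
- dropper: Small white bottle, 28 mm across, 62 mm high, loose; origin at the centre of its underside, z up.
- beaker: Glass beaker, 64 mm across at the rim, 80 mm high, loose; origin at the centre of its underside, z up.

How it is judged:
On the way, in this order (a step that is already met when the one before it is completed fails the run):
1. the tube carriage is fully home (value of joint carriage below 0.003 m), for 0.2 s.
2. the key is held at its first click for a second, the carriage home (value of joint carriage below 0.003 m and value of joint key_first above 0.004 m and value of joint key_second below 0.002 m), for 0.8 s.
3. the key is pressed fully down, the carriage home (value of joint carriage below 0.003 m and value of joint each of key_first, key_second above 0.004 m), for 0.05 s.
At the end, for the whole second after the job is handed in: the carriage is home within 3 mm, the key's second stage is down by more than 4 of its 5 mm and the key let go (first stage sprung back to under 1.5 mm), the timer's button is up, and the bottles, jar and beaker stand upright (value of joint carriage below 0.003 m and value of joint key_second above 0.004 m and value of joint key_first below 0.0015 m and value of joint timer_button below 0.002 m and angle between each of reagent, jar, dropper, beaker's own z axis and vertical below 0.3 rad); the robot touches nothing.
It fails at once if the key's second stage gives by 2 mm or more while the carriage is not home (value of joint key_second above 0.002 m and value of joint carriage above 0.006 m).
It fails at once if the timer's button is pressed (value of joint timer_button above 0.003 m).
It fails at once if a bottle, the jar or the beaker is knocked over (angle between any of reagent, jar, dropper, beaker's own z axis and vertical above 0.6 rad).
It also fails if it takes over 48 s, if anything falls off the work surface, if the arm or the gripper's body presses on something with over 40 N, if the wrist force passes 120 N, or if a joint passes its speed limit or range.

ROBOT

A 6-joint arm with a two-finger parallel gripper is mounted at the origin on the work surface. World frame = base frame: x ahead of the robot, y to its left, z up, the work surface at z = 0. Lengths are in m, angles in rad, forces in N, time in s.
With the tool pointing down it reaches from about 0.35 to 0.775 m from the base axis. Payload 7.3 kg.
Tool frame: the origin (TCP) lies on the centre line of the jaws, within the pads' length; the fingertips stand 11 mm ahead of it and the grasp point (between the pads) lies 8 mm behind it; z points along the fingers, y is the direction in which the jaws open and shut (so a half turn about z gives the same grasp; the last joint's range is limited). The gripper opens to 92 mm and grips with 3 to 60 N. Pads are 19 mm wide; open, the fingers measure 130 mm over their backs; the gripper's body (75 mm by 190 mm) begins 47 mm behind the grasp point.
Start: joints at [-1.457, 0.342, 1.524, -0, 1.275, -0.146], TCP at [0.135, -0.507, 0.238] pointing down, gripper open.
Joint ranges: [-2.53, 2.53], [-0.77, 2.02], [0.04, 2.7], [-1, 4.14], [0.28, 2.66], [-3.11, 3.11]. Speed limits (rad/s): [2.57, 2.57, 3.14, 3.14, 3.14, 3.14].

INTERFACE

Orientations are given as [roll, pitch, yaw] about the fixed x, y, z axes, in that order (R = Rz(yaw) Ry(pitch) Rx(roll)).
In Python, from cell import robot gives the robot as it stands.
- The arm moves only by the tool jog_arm, never from a script. Its argument "deltas" is one flat list of numbers, 6 for each row, row after row: the shift along the world's x, y, z in units of 0.1 m (1.0 is 0.1 m), then the turn, a rotation vector about the world's x, y, z in units of 90 degrees (1.0 is 90 degrees). A call has 1 to 5 rows; each row is the pose to reach, as a shift and turn from the pose commanded when the call began; what a row does not reach only later rows make up. A row lasts 1/12 s, in which the tool goes at most 41.7 mm and 7.16 degrees, less where a joint would pass 70% of its speed; a pose out of reach is approached as far as the arm can. A call with a number of a shift or a turn outside -1 to 1 is refused whole. A call with a gripper value outside its range is refused whole. "claw" is the opening, from 0 (shut) to 1 (fully open), set as the call begins (left out, the last holds). The fingers move at their own pace and stop on an object; "newtons" is the grip in N (left out, the last holds). Time passes only in rows, so rows that repeat a pose let the fingers close. It gives the time, the measured TCP pose, the force and the opening at its end, in the units of the state.
- robot.observe(): the state, without advancing time (a new reading comes with each control period).
- robot.read_camera(name): name is "scene" or "side" or "wrist"; returns the picture (384x512x3 uint8, red, green, blue); there is no depth.
- robot.camera_params(name): a dict with "fx", "fy", "cx", "cy" (pixels), "k1" (the pictures are not rectified: a ray, as slopes to the right and down, at radius r is drawn at 1 + k1 r^2 times it, then the intrinsics apply), "R" (3x3) and "t" (3): a world point X has camera coordinates R X + t. Camera axes: x right, y down, z forward; pixel columns grow to the right and rows downward; lengths in m; the calibration is good to about 2 mm. A picture is of the moment at which its call begins: read the wrist's pose just before it. camera_params takes no time and is no camera call; for the wrist camera it gives the pose at the moment of the call.
- robot.hand_in(): hands the job in, once; it reports no verdict.
The state is a dict: "time": time; "qpos": joint angles; "qvel": joint speeds; "joint_efforts": joint torques, N m; "tool_pos": TCP position; "tool_rot": TCP orientation; "contact_force": force on the tool from outside, world axes, zero at the start; "torque": the same for the moment, N m; "opening": finger opening in m.
Only numpy, scipy, OpenCV 4.12 (cv2) and the standard library are available. Lean on these libraries where they do the work, as an engineer would, in place of code of your own. Each camera call takes 0.05 s, during which the arm holds its last target. There are 200 camera calls.

## Working session

There is one attempt and no reset: what is moved stays moved. The work goes in short steps, Python scripts to look and compute and a tool call to move; the robot and the scene stay as the last step left them, time stands still between calls to the robot, and variables do not carry over. Pictures are saved under pics/ and viewed, about 8 in all and at most 12, crops included, and the job is handed in when it is done.

Besides the shell and the picture viewer there is one more tool, called after "Emit:" as a command line: name --argument value ..., lists and objects as JSON in quotes. jog_arm: Moves the arm, as the interface text tells. Its arguments: {"type":"object","properties":{"deltas":{"type":"array","items":{"type":"number"}},"claw":{"type":"number"},"newtons":{"type":"number"}},"required":["deltas"]}

```bash
mkdir -p pics; cat > h.py <<'E'
import numpy as np, cv2
from cell import robot
def ray(p,u,v):
    d=np.array([(u-p['cx'])/p['fx'],(v-p['cy'])/p['fy']]); s=d.copy()
    for _ in range(20): s=d/(1+p['k1']*(s@s))
    R=np.array(p['R']);t=np.array(p['t'])
    return -R.T@t, R.T@np.array([s[0],s[1],1])
def onz(p,u,v,z):
    c,d=ray(p,u,v); return c+d*(z-c[2])/d[2]
def proj(p,X):
    c=np.array(p['R'])@np.array(X)+np.array(p['t']); s=c[:2]/c[2]; s=s*(1+p['k1']*(s@s))
    return s[0]*p['fx']+p['cx'], s[1]*p['fy']+p['cy']
def snap(name,f):
    p=robot.camera_params(name); im=cv2.cvtColor(robot.read_camera(name),cv2.COLOR_RGB2BGR)
    cv2.imwrite('pics/'+f+'.png',im); return p,im
E
python3 - <<'E'
from h import *
import pickle
P={}
ims=[]
for n in ['scene','side']:
    p,im=snap(n,n+'1'); P[n]=p; print(n,-np.array(p['R']).T@np.array(p['t']),p['fx'],p['k1'])
    cv2.imwrite('pics/'+n+'1b.png',cv2.resize(im,(800,600),interpolation=cv2.INTER_CUBIC))
pickle.dump(P,open('P.pkl','wb'))
s=robot.observe();print(s['tool_pos'],s['tool_rot'],s['time'])
E
```

```text
scene [ 1.14464426 -0.14426908  0.47307951] 405.00691550526375 -0.058505881077852574
side [0.18549435 0.48275056 0.64879719] 405.59579232693926 -0.04490642511281226
[ 0.13484175 -0.50704313  0.23711716] [-3.14024704e+00 -1.78701872e-04  2.59807608e-01] 0.1
```

View pics/scene1b.png

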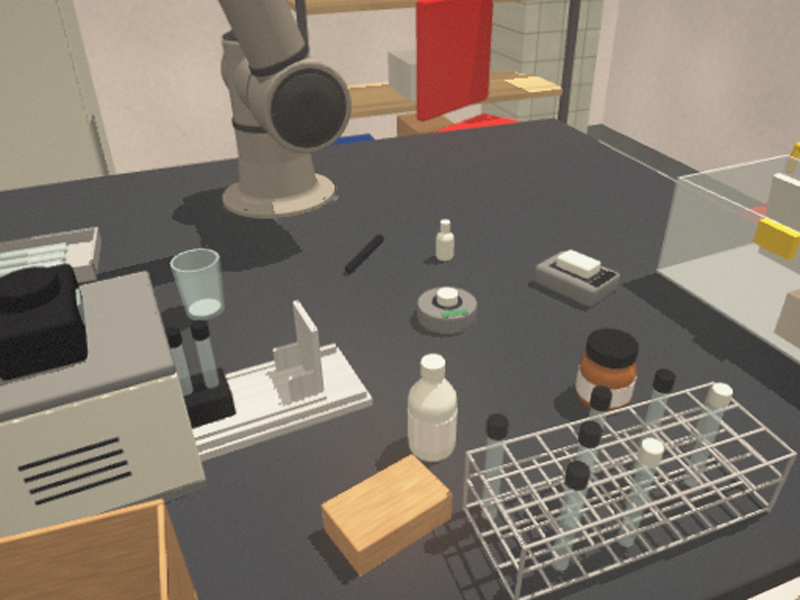

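View pics/side1b.png

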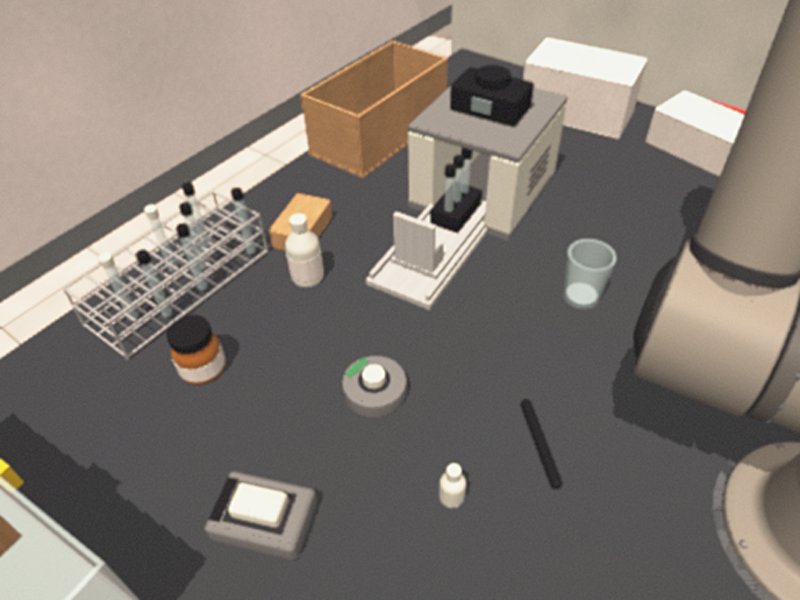

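The scene view shows the plate near (308,350), the timer at (447,300) and the oblong key at (578,263). The side view shows the plate at (415,243), the timer at (373,375) and the key at (258,505), all in the 800x600 scale.

```bash
python3 - <<'E'
from h import *
import pickle
P=pickle.load(open('P.pkl','rb')); k=1/1.5625
f=lambda n,u,v,z: onz(P[n],u*k,v*k,z).round(4)
for n,box in [('side',(225,480,295,535)),('scene',(550,248,608,285))]:
    im=cv2.imread(f'pics/{n}1.png'); x0,y0,x1,y1=[int(a*k) for a in box]
    m=(im[y0:y1,x0:x1].min(2)>170).astype('uint8')
    N,l,s,c=cv2.connectedComponentsWithStats(m); i=1+s[1:,4].argmax()
    cnt=np.argwhere(l==i)[:,::-1]+[x0,y0]; r=cv2.minAreaRect(cnt.astype(np.float32))
    q=np.array([onz(P[n],*b,.044) for b in cv2.boxPoints(r)])
    print(n,'key',s[i],onz(P[n],*(c[i]+[x0,y0]),.044).round(4),q.round(3).tolist())
print('plate top side',f('side',396,213,.105),f('side',437,228,.105))
print('plate top scene',f('scene',295,304,.105),f('scene',319,352,.105))
print('runway end side',f('side',369,281,.01),f('side',430,302,.01))
print('runway end scene',f('scene',338,347,.012),f('scene',371,398,.01))
for nm,a,b,z in [('timer',(447,296),(374,375),.04),('dropper',(445,258),(452,503),0),('reagent',(432,450),(307,278),0),('beaker',(207,312),(582,298),0),('jar',(606,402),(200,375),0)]:
    print(nm,f('scene',*a,z),f('side',*b,z))
E
```

```text
side key [  3   2  36  26 653] [0.492  0.3399 0.044 ] [[0.507, 0.366, 0.044], [0.528, 0.336, 0.044], [0.476, 0.314, 0.044], [0.458, 0.343, 0.044]]
scene key [  5   2  27  13 187] [0.4916 0.3387 0.044 ] [[0.477, 0.314, 0.044], [0.448, 0.339, 0.044], [0.506, 0.364, 0.044], [0.532, 0.339, 0.044]]
plate top side [ 0.6138 -0.0605  0.105 ] [ 0.5497 -0.0667  0.105 ]
plate top scene [ 0.5621 -0.0692  0.105 ] [ 0.6556 -0.0641  0.105 ]
runway end side [ 0.6254 -0.0072  0.01  ] [ 0.5298 -0.0242  0.01  ]
runway end scene [ 0.5301 -0.0196  0.012 ] [ 0.6315 -0.0084  0.01  ]
timer [0.5097 0.1322 0.04  ] [0.4984 0.1384 0.04  ]
dropper [0.3472 0.1979 0.    ] [0.3413 0.2026 0.    ]
reagent [0.7181 0.0296 0.    ] [0.711  0.0338 0.    ]
beaker [ 0.3731 -0.1664  0.    ] [ 0.3644 -0.165   0.    ]
jar [0.7178 0.2372 0.    ] [0.7012 0.2488 0.    ]
```

Emit:
jog_arm --deltas '[0.22, 0.25, 0, 0, 0, 0.05, 0.44, 0.5, 0, 0, 0, 0.1, 0.66, 0.75, 0, 0, 0, 0.15, 0.89, 1.0, 0, 0, 0, 0.19]' --claw 0 --newtons 10

```text
time: 0.43
tool_pos: [0.2243, -0.406, 0.2373]
tool_rot: [-3.141, -0.0, 0.561]
contact_force: [1.7, -0.3, -0.7]
opening: 0.0698
```

Emit:
jog_arm --deltas '[0.22, 0.25, 0, 0, 0, 0.05, 0.44, 0.5, 0, 0, 0, 0.1, 0.66, 0.75, 0, 0, 0, 0.15, 0.89, 1.0, 0, 0, 0, 0.19]'

```text
time: 0.77
tool_pos: [0.3134, -0.3059, 0.2375]
tool_rot: [-3.141, -0.0, 0.86]
contact_force: [-1.0, -0.6, 0.1]
opening: 0.0428
```

Emit:
jog_arm --deltas '[0.22, 0.25, 0, 0, 0, 0.05, 0.44, 0.5, 0, 0, 0, 0.1, 0.66, 0.75, 0, 0, 0, 0.15, 0.89, 1.0, 0, 0, 0, 0.19]'

```text
time: 1.1
tool_pos: [0.4025, -0.2058, 0.2376]
tool_rot: [-3.141, -0.0, 1.159]
contact_force: [-0.2, -0.8, -0.3]
opening: 0.0164
```

Emit:
jog_arm --deltas '[0.22, 0.25, 0, 0, 0, 0.05, 0.44, 0.5, 0, 0, 0, 0.1, 0.66, 0.75, 0, 0, 0, 0.15, 0.89, 1.0, 0, 0, 0, 0.19, 0.89, 1.0, 0, 0, 0, 0.19]'

```text
time: 1.52
tool_pos: [0.4936, -0.1034, 0.2373]
tool_rot: [3.141, -0.002, 1.461]
contact_force: [-0.8, 0.6, -0.6]
opening: 0.0004
```

Emit:
jog_arm --deltas '[0.22, 0.25, 0, 0, 0, 0.05, 0.44, 0.5, 0, 0, 0, 0.1, 0.66, 0.75, 0, 0, 0, 0.15, 0.87, 1.0, 0, 0, 0, 0.18, 0.87, 1.0, 0, 0, 0, 0.18]'

```text
time: 1.93
tool_pos: [0.5801, -0.0037, 0.2369]
tool_rot: [3.141, -0.002, 1.742]
contact_force: [-1.9, 0.0, -0.3]
opening: 0.0007
```

```bash
python3 - <<'E'
from h import *
import pickle
p,im=snap('wrist','w1'); pickle.dump(p,open('W.pkl','wb'))
cv2.imwrite('pics/w1b.png',cv2.resize(im,(800,600),interpolation=cv2.INTER_CUBIC))
print([tuple(np.round(proj(p,X),0)*1.5625) for X in [(.6138,-.0605,.105),(.5497,-.0667,.105),(.628,-.008,.01),(.53,-.021,.01)]])
E
```

```text
[(np.float64(443.75), np.float64(389.0625)), (np.float64(332.8125), np.float64(381.25)), (np.float64(465.625), np.float64(270.3125)), (np.float64(331.25), np.float64(265.625))]
```

View pics/w1b.png

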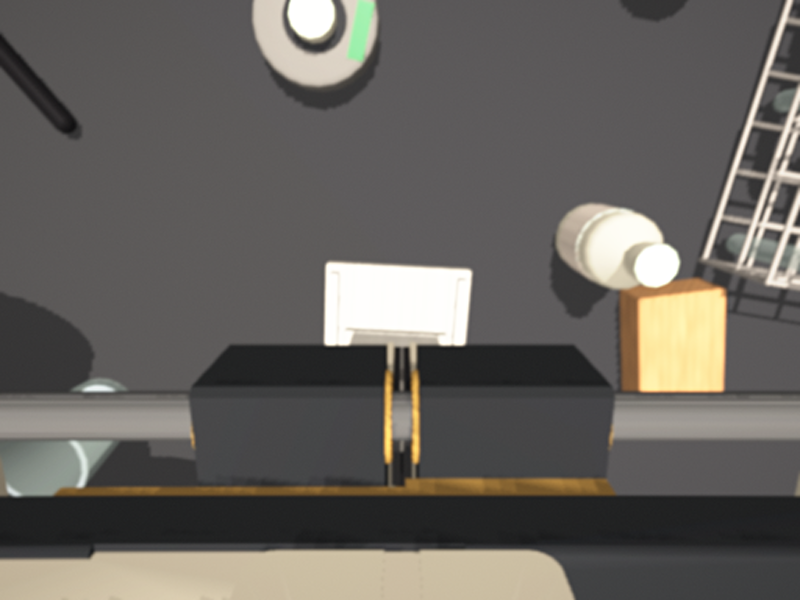

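Emit:
jog_arm --deltas '[0, 0, -0.3, 0, 0, -0.01, 0, 0, -0.6, 0, 0, -0.02, 0, 0, -0.9, 0, 0, -0.026]'

```text
time: 2.23
tool_pos: [0.5771, -0.0085, 0.147]
tool_rot: [3.141, 0.001, 1.693]
contact_force: [1.3, -0.1, -0.3]
opening: 0.0009
```

Emit:
jog_arm --deltas '[0.01, -0.05, -0.3, 0, 0, 0, 0.03, -0.2, -0.6, 0, 0, 0, 0.04, -0.3, -0.6, 0, 0, 0, 0.04, -0.3, -0.6, 0, 0, 0]'

```text
time: 2.57
tool_pos: [0.5807, -0.04, 0.087]
tool_rot: [-3.138, -0.0, 1.692]
contact_force: [0.3, 0.3, 0.5]
opening: 0.0003
```

Emit:
jog_arm --deltas '[0.01, -0.1, 0, 0, 0, 0, 0.03, -0.2, 0, 0, 0, 0, 0.04, -0.3, 0, 0, 0, 0, 0.05, -0.35, 0, 0, 0, 0, 0.05, -0.4, 0, 0, 0, 0]'

```text
time: 2.98
tool_pos: [0.5879, -0.0782, 0.0891]
tool_rot: [3.139, 0.001, 1.695]
contact_force: [1.9, 3.3, 1.9]
opening: 0.0003
```

Emit:
jog_arm --deltas '[0.01, -0.05, 0, 0, 0, 0, 0.01, -0.1, 0, 0, 0, 0, 0.02, -0.14, 0, 0, 0, 0, 0.02, -0.17, 0, 0, 0, 0, 0.02, -0.17, 0, 0, 0, 0]'

```text
time: 3.4
tool_pos: [0.5891, -0.0951, 0.0877]
tool_rot: [3.141, 0.001, 1.695]
contact_force: [-0.3, 0.3, -0.1]
opening: 0.0003
```

Emit:
jog_arm --deltas '[0, -0.03, 0, 0, 0, 0, 0, -0.05, 0, 0, 0, 0, 0, -0.05, 0, 0, 0, 0]'

```text
time: 3.65
tool_pos: [0.589, -0.0982, 0.0876]
tool_rot: [3.141, -0.002, 1.695]
contact_force: [1.9, 7.4, 0.7]
opening: 0.0004
```

Emit:
jog_arm --deltas '[0, -0.02, 0, 0, 0, 0, 0, -0.04, 0, 0, 0, 0, 0, -0.04, 0, 0, 0, 0, 0, -0.04, 0, 0, 0, 0, 0, -0.04, 0, 0, 0, 0]'

```text
time: 4.07
tool_pos: [0.589, -0.0983, 0.0877]
tool_rot: [3.141, -0.007, 1.696]
contact_force: [2.9, 21.1, 3.5]
opening: 0.0005
```

Emit:
jog_arm --deltas '[0, 0.2, 0, 0, 0, 0, -0.01, 0.6, 0, 0, 0, 0, -0.02, 0.9, 0.2, 0, 0, 0, -0.05, 1.0, 0.5, 0, 0, 0, -0.1, 1.0, 0.9, 0, 0, 0]'

```text
time: 4.48
tool_pos: [0.577, -0.0006, 0.1759]
tool_rot: [-3.135, -0.002, 1.699]
contact_force: [0.9, -0.7, -1.0]
opening: 0.0006
```

Emit:
jog_arm --deltas '[-0.1, 0.4, 0, 0, 0, 0, -0.2, 0.7, 0, 0, 0, 0, -0.25, 1.0, 0, 0, 0, 0]'

```text
time: 4.73
tool_pos: [0.553, 0.0972, 0.1785]
tool_rot: [3.141, 0.001, 1.695]
contact_force: [0.3, 0.9, 0.1]
opening: 0.0007
```

Emit:
jog_arm --deltas '[-0.1, 0.4, 0, 0, 0, 0, -0.2, 0.7, 0, 0, 0, 0, -0.25, 1.0, 0, 0, 0, 0]'

```text
time: 4.98
tool_pos: [0.5276, 0.1978, 0.1776]
tool_rot: [-3.141, 0.001, 1.696]
contact_force: [0.6, -0.3, 0.2]
opening: 0.0002
```

Emit:
jog_arm --deltas '[-0.1, 0.4, 0, 0, 0, 0, -0.2, 0.7, 0, 0, 0, 0, -0.25, 1.0, 0, 0, 0, 0, -0.25, 1.0, 0, 0, 0, 0]'

```text
time: 5.32
tool_pos: [0.5023, 0.301, 0.1775]
tool_rot: [3.142, -0.001, 1.7]
contact_force: [-1.4, 0.2, -0.4]
opening: 0.0002
```

```bash
python3 - <<'E'
from h import *
p,w=snap('wrist','w2'); ps,s=snap('side','s2'); s1=cv2.imread('pics/side1.png')
for n,q,im in [('wrist',p,w)]:
    m=(im.min(2)>190).astype('uint8'); N,l,st,c=cv2.connectedComponentsWithStats(m)
    for i in range(1,N):
        if st[i,4]>300: print(n,st[i],c[i].round(1),onz(q,*c[i],.046).round(4))
u,v=proj(p,(.492,.3395,.046));print('pred',u,v)
o=robot.observe();print(o['tool_pos'],o['contact_force'],o['time'])
crop=lambda a:cv2.resize(a[20:220,200:400],(400,400),interpolation=cv2.INTER_CUBIC)
cv2.imwrite('pics/c2.png',np.hstack([crop(s),cv2.resize(w,(400,400))]))
# home face centre predicted
a=proj(ps,(.592+.032,-.109+.004,.105));b=proj(ps,(.592-.032,-.109-.004,.105)); print([( (x[0]-200)*2,(x[1]-20)*2) for x in (a,b)])
E
```

```text
wrist [ 190   82  122  101 3106] [238.7 132.1] [0.481  0.3412 0.046 ]
wrist [ 216  109   71   55 2661] [251.4 135.9] [0.4918 0.3395 0.046 ]
wrist [427 231  53  19 519] [448.6 239.7] [0.6786 0.2706 0.046 ]
wrist [  49  366  100   18 1154] [ 99.7 376.9] [0.3705 0.0806 0.046 ]
pred 251.674502356283 135.94766082055492
[0.5034685  0.29708054 0.17737607] [ 0.43067899 -0.37837327 -0.46384936] 5.4167
[(np.float64(123.79387928201118), np.float64(208.96210468477443)), (np.float64(175.83565801520376), np.float64(225.99597223530697))]
```

View pics/c2.png

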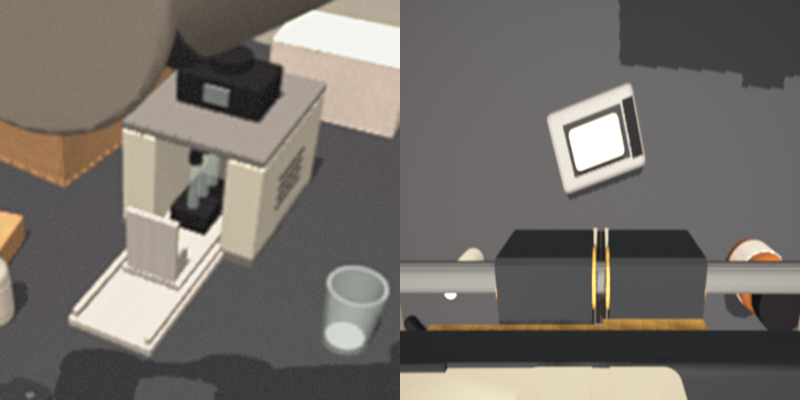

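The left crop shows the plate's top edge at about (125,208)-(180,222), where the home position should be. The right crop shows the oblong key at (597,141), which agrees with (0.492, 0.3395).

Emit:
jog_arm --deltas '[-0.05, 0.2, 0, 0, 0, 0, -0.115, 0.42, 0, 0, 0, 0, -0.115, 0.42, -0.3, 0, 0, 0, -0.115, 0.42, -0.6, 0, 0, 0, -0.115, 0.42, -0.9, 0, 0, 0]'

```text
time: 5.83
tool_pos: [0.4932, 0.3373, 0.0871]
tool_rot: [3.14, 0.0, 1.695]
contact_force: [1.4, -0.3, -0.8]
opening: 0.0002
```

Emit:
jog_arm --deltas '[0, 0, -0.1, 0, 0, 0, 0, 0, -0.2, 0, 0, 0, 0, 0, -0.2, 0, 0, 0, 0, 0, -0.2, 0, 0, 0, 0, 0, -0.2, 0, 0, 0]'

```text
time: 6.25
tool_pos: [0.4936, 0.3388, 0.0695]
tool_rot: [3.139, -0.001, 1.695]
contact_force: [0.3, -0.2, -0.1]
opening: 0.0004
```

```bash
python3 -c "
from h import *
o=robot.observe();print(o['tool_pos'],o['contact_force'],o['time'])"
```

```text
[0.49360028 0.33877033 0.06945187] [ 0.2625232  -0.19890257 -0.08030667] 6.25
```

Emit:
jog_arm --deltas '[0, 0, -0.05, 0, 0, 0, 0, 0, -0.08, 0, 0, 0, 0, 0, -0.1, 0, 0, 0, 0, 0, -0.1, 0, 0, 0, 0, 0, -0.1, 0, 0, 0]'

```text
time: 6.67
tool_pos: [0.4923, 0.3386, 0.0577]
tool_rot: [-3.142, 0.0, 1.696]
contact_force: [-0.4, 0.0, -0.9]
opening: 0.0005
```

Emit:
jog_arm --deltas '[0, 0, -0.01, 0, 0, 0, 0, 0, -0.02, 0, 0, 0, 0, 0, -0.03, 0, 0, 0, 0, 0, -0.04, 0, 0, 0, 0, 0, -0.04, 0, 0, 0]'

```text
time: 7.08
tool_pos: [0.4925, 0.3387, 0.0538]
tool_rot: [3.141, -0.0, 1.695]
contact_force: [-0.6, 1.0, 2.7]
opening: 0.0007
```

Emit:
jog_arm --deltas '[0, 0, -0.005, 0, 0, 0, 0, 0, -0.01, 0, 0, 0, 0, 0, -0.01, 0, 0, 0]'

```text
time: 7.33
tool_pos: [0.4925, 0.3387, 0.0528]
tool_rot: [3.141, -0.0, 1.695]
contact_force: [0.3, 1.6, 3.3]
opening: 0.0002
```

Emit:
jog_arm --deltas '[0, 0, -0.005, 0, 0, 0, 0, 0, -0.005, 0, 0, 0, 0, 0, -0.005, 0, 0, 0]'

```text
time: 7.58
tool_pos: [0.4925, 0.3387, 0.0523]
tool_rot: [3.141, -0.0, 1.695]
contact_force: [-0.2, 0.5, 2.6]
opening: 0.0007
```

Emit:
jog_arm --deltas '[0, 0, -0.005, 0, 0, 0, 0, 0, -0.005, 0, 0, 0, 0, 0, -0.005, 0, 0, 0]'

```text
time: 7.83
tool_pos: [0.4925, 0.3387, 0.0522]
tool_rot: [3.141, -0.0, 1.696]
contact_force: [-0.1, 0.8, 4.9]
opening: 0.0005
```

Emit:
jog_arm --deltas '[0, 0, -0.003, 0, 0, 0, 0, 0, -0.003, 0, 0, 0, 0, 0, -0.003, 0, 0, 0]'

```text
time: 8.08
tool_pos: [0.4926, 0.3387, 0.052]
tool_rot: [3.141, -0.0, 1.696]
contact_force: [-0.0, 0.7, 6.2]
opening: 0.0006
```

At the click: z has stopped at 0.052 with about 5–6 N. I'll hold it there.

Emit:
jog_arm --deltas '[0, 0, 0.002, 0, 0, 0, 0, 0, 0.002, 0, 0, 0, 0, 0, 0.002, 0, 0, 0, 0, 0, 0.002, 0, 0, 0, 0, 0, 0.002, 0, 0, 0]'

```text
time: 8.5
tool_pos: [0.4926, 0.3387, 0.052]
tool_rot: [3.141, -0.0, 1.695]
contact_force: [-0.4, -0.0, 5.8]
opening: 0.0006
```

Emit:
jog_arm --deltas '[0, 0, 0, 0, 0, 0, 0, 0, 0, 0, 0, 0, 0, 0, 0, 0, 0, 0, 0, 0, 0, 0, 0, 0, 0, 0, 0, 0, 0, 0]'

```text
time: 8.92
tool_pos: [0.4925, 0.3387, 0.052]
tool_rot: [3.141, -0.0, 1.696]
contact_force: [0.3, 0.7, 5.8]
opening: 0.0005
```

Emit:
jog_arm --deltas '[0, 0, 0, 0, 0, 0, 0, 0, 0, 0, 0, 0, 0, 0, 0, 0, 0, 0, 0, 0, 0, 0, 0, 0, 0, 0, 0, 0, 0, 0]'

```text
time: 9.33
tool_pos: [0.4926, 0.3387, 0.052]
tool_rot: [3.141, -0.0, 1.696]
contact_force: [-1.1, 0.2, 5.6]
opening: 0.0004
```

Emit:
jog_arm --deltas '[0, 0, 0, 0, 0, 0, 0, 0, 0, 0, 0, 0, 0, 0, 0, 0, 0, 0, 0, 0, 0, 0, 0, 0, 0, 0, 0, 0, 0, 0]'

```text
time: 9.75
tool_pos: [0.4925, 0.3387, 0.052]
tool_rot: [3.141, -0.0, 1.696]
contact_force: [-0.1, 0.2, 5.5]
opening: 0.0008
```

Emit:
jog_arm --deltas '[0, 0, -0.02, 0, 0, 0, 0, 0, -0.04, 0, 0, 0, 0, 0, -0.06, 0, 0, 0, 0, 0, -0.06, 0, 0, 0, 0, 0, -0.06, 0, 0, 0]'

```text
time: 10.17
tool_pos: [0.4927, 0.3388, 0.047]
tool_rot: [3.14, -0.0, 1.696]
contact_force: [-1.8, -0.5, 11.7]
opening: 0.0006
```

Emit:
jog_arm --deltas '[0, 0, -0.01, 0, 0, 0, 0, 0, -0.01, 0, 0, 0, 0, 0, -0.01, 0, 0, 0]'

```text
time: 10.42
tool_pos: [0.4929, 0.3389, 0.0469]
tool_rot: [3.14, -0.001, 1.696]
contact_force: [-4.6, -2.0, 18.6]
opening: 0.0004
```

The key is fully down: z is 0.047 and the force is rising against the stop. Now I'll let go.

Emit:
jog_arm --deltas '[0, 0, 0.1, 0, 0, 0, 0, 0, 0.3, 0, 0, 0, 0, 0, 0.6, 0, 0, 0, 0, 0, 0.9, 0, 0, 0, 0, 0, 1.0, 0, 0, 0]'

```text
time: 10.83
tool_pos: [0.4938, 0.3393, 0.1486]
tool_rot: [3.136, -0.002, 1.696]
contact_force: [0.8, 0.8, 0.7]
opening: 0.0002
```

Emit:
jog_arm --deltas '[0, -0.2, 0.1, 0, 0, 0, 0, -0.4, 0.2, 0, 0, 0, 0, -0.4, 0.2, 0, 0, 0, 0, -0.4, 0.2, 0, 0, 0]'

```text
time: 11.17
tool_pos: [0.4924, 0.2979, 0.1645]
tool_rot: [-3.142, -0.0, 1.694]
contact_force: [-0.3, 0.5, -0.4]
opening: 0.0003
```

```bash
python3 - <<'E'
from h import *
p,s=snap('scene','e1'); p,t=snap('side','e2'); o=robot.observe();print(o['tool_pos'],o['contact_force'],o['time'])
cv2.imwrite('pics/e.png',cv2.resize(np.hstack([s,t]),(800,300),interpolation=cv2.INTER_AREA))
E
```

```text
[0.49200952 0.2988041  0.16371268] [-0.39643428  0.3068688   0.03728802] 11.2667
```

View pics/e.png

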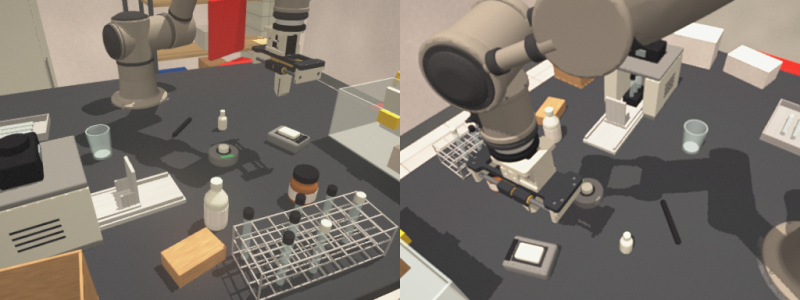

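In the final views, the beaker at (97,140), dropper (222,120), reagent (216,203) and jar (303,183) all stand upright. The carriage is in, the key sits lower at (525,253), and the arm is clear of everything.

```bash
python3 -c "
from cell import robot
print(robot.hand_in())"
```

```text
the job is handed in; nothing more can be done
None
```

The photograph sequence is done and the job is handed in, at about 11.3 s of the 48 s allowed; the hand-in reported no verdict.

- **Carriage:** I pushed it with closed fingers until it stopped. The force rose to 21 N with no further movement, and the side picture showed the plate where the home position should be.
- **First click:** I lowered onto the key in small steps until the tool stopped at z = 0.052, which is the key at 41 mm. I held it there for about 1.7 s at 5.5 to 6.2 N, below the 8 N at which the second stage gives.
- **Full press:** I then pressed to z = 0.047, the key fully down, with force rising from 12 to 19 N against the stop. That is slightly over the suggested 10 to 15 N. Then I lifted clear.

In the last pictures the bottles, jar and beaker stood upright, and the arm was clear of everything with about 0 N on the tool. I never went near the timer's button. The key looked lower than before, but I did not measure its height after letting go. No check failed or disagreed.

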